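# Ring the counter bell and point out the cup with no lid

## Task

Call your colleague by ringing the counter bell: press its button right down with your fingertips and let it come up again. Then point out the takeaway cup that is still missing its lid: hold your fingertips a few centimetres above the middle of its mouth for at least two seconds and finish while still pointing there. Do not touch any cup, do not pick anything up, and leave the bell and everything else where it stands.

Things in the scene. Friction and masses are not known exactly. Their poses are not given: they have to be found in the camera images.
- bell: counter bell: a pale metal dome on a round black foot, 80 mm across, 58 mm high to the top of its button, 0.3 kg, standing loose. Origin: centre of its underside; z up.
- bell_top (a point): top centre of the bell's button, a small upright round-topped pin, 16 mm across, in the middle of the dome (58 mm above the surface, 14 mm above the dome, while not pressed); it moves with the button.
- bell_button (a joint): travel of the bell's button in m: 0 up, 0.004 pressed right down (it rings from 0.0025). It goes straight down against a spring, about 2 N per mm, so 9 to 10 N takes it right down, and comes back up by itself.
- open_cup: the cup with no lid: paper takeaway cup, brown and empty, 82 mm across at the mouth, narrower at the foot, 92 mm high, standing upright and loose; it is very light. Origin: centre of its underside; z up.
- open_cup_rim (a point): centre of the mouth of the open cup, level with its rim, 92 mm above the surface.
- lidded_cup_1: a cup with its lid on: paper takeaway cup, brown and empty, 82 mm across at the mouth, narrower at the foot, 92 mm high, closed by a white lid 85 mm across fixed to it, 99 mm high in all, loose and light. Origin: centre of its underside; z up.
- lidded_cup_2: another cup with its lid on, the same as lidded_cup_1 in all respects.
- salt_shaker: bystander: salt shaker, 44 mm across, 90 mm high, standing loose. Origin: centre of its underside.
- muffin: bystander: muffin in a paper case, 85 mm across, 73 mm high, loose. Origin: centre of its underside.
- till_roll: bystander: white paper roll standing on end, 53 mm across, 57 mm high, loose. Origin: centre of its underside.
- stapler: bystander: stapler, 130x32x34 mm, lying loose. Origin: centre of its underside; x along its length.
Mind the look-alikes: they are no part of the job. Leave any green or purple look-alike of the open_cup alone. What is shaped like the bell but turquoise is not meant.

How it is judged:
By the outcome, as a careful person would: the job done as asked, in the order asked, and still so for the second after the job is handed in, with the robot touching nothing.
It also fails if it takes over 40 s, if anything falls off the work surface, if the arm or the gripper's body presses on something with over 40 N, if the wrist force passes 120 N, or if a joint passes its speed limit or range.

## Robot

A 6-joint arm with a two-finger parallel gripper is mounted at the origin on a cart in front of the work surface, level with it; the furniture and walls round the work are solid. World frame = base frame: x ahead of the robot, y to its left, z up, the work surface at z = 0. Lengths are in m, angles in rad, forces in N, time in s.
With the tool pointing down it reaches from about 0.3 to 0.775 m from the base axis. Payload 14.6 kg.
Tool frame: the origin (TCP) lies on the centre line of the jaws, within the pads' length; the fingertips stand arm.tip_reach ahead of it and the grasp point (between the pads) is the TCP (arm.tip_reach is the distance from the TCP to the fingertips, in m); x points along the fingers, y is the direction in which the jaws open and shut, and the axes are right-handed (so a half turn about x gives the same grasp; the last joint's range is limited). The gripper opens to 94 mm and grips with 3 to 60 N. Pads are 16 mm wide; open, the fingers measure 119 mm over their backs; the gripper's body (75 mm by 177 mm) begins 78 mm behind the grasp point.
Start: joints at [-1.181, 0.3, 1.521, -0, 1.321, -0.067], TCP at [0.243, -0.494, 0.224] pointing down, gripper open.
Joint ranges: [-3.03, 3.03], [-0.79, 2.21], [0.23, 2.52], [-1.04, 4.18], [0, 3.07], [-2.55, 2.55]. Speed limits (rad/s): [2.22, 2.22, 2.57, 3.14, 3.14, 3.14].

## Interface

Orientations are given as a unit quaternion [x, y, z, w].
In Python, from cell import sensors, grab_frame, arm gives the robot as it stands.
- The arm moves only by the shell command python3 -m crank 'ROWS' [FORCE]. ROWS is JSON, one flat list of numbers, 7 for each row, row after row: the shift along the tool's x, y, z normalised to -1 to 1, where 1 is 0.03 m, then the turn, a rotation vector about the tool's x, y, z normalised to -1 to 1, where 1 is 8 degrees, then the closure, from -1 (fully open) to 1 (shut). A call has 1 to 12 rows; each row shifts and turns the commanded pose from where the row before left it, along the tool's axes as they then stand; what a row does not reach is not made up. A row lasts 1/10 s, in which the tool goes at most 50 mm and 8.59 degrees, less where a joint would pass 70% of its speed; a pose out of reach is approached as far as the arm can. A call with a number of a shift or a turn outside -1 to 1 is refused whole. A call with a gripper value outside its range is refused whole. The fingers move at their own pace and stop on an object; FORCE is the grip in N (left out, the last holds). Time passes only in rows, so rows that do not move let the fingers close. It gives the time, the measured TCP pose, the force and the opening at its end, in the units of the state.
- sensors.get_state(): the state, without advancing time (a new reading comes with each control period).
- grab_frame(name): name is "side" or "top"; returns a dict with "color" (384x512x3 uint8, red, green, blue), "fov_y" (degrees; the focal length in pixels is half the picture's height over the tangent of half this angle, whatever the lens; pixels are square), "cx", "cy" (the principal point, pixels), "k1" (the pictures are not rectified: a ray, as slopes to the right and down, at radius r is drawn at 1 + k1 r^2 times it, then the intrinsics apply), "R" (3x3) and "t" (3): a world point X has camera coordinates R X + t. Camera axes: x right, y down, z forward; pixel columns grow to the right and rows downward; lengths in m; the calibration is good to about 2 mm. A picture is of the moment at which its call begins. There is no depth.
- arm.hand_in(): hands the job in, once; it reports no verdict.
The state is a dict: "t": time; "joint_positions": joint angles; "joint_velocities": joint speeds; "tau": joint torques, N m; "eef_pos": TCP position; "eef_rot": TCP orientation; "ft_force": force on the tool from outside, world axes, zero at the start; "ft_torque": the same for the moment, N m; "finger_gap": finger opening in m.
Only numpy, scipy, OpenCV 4.12 (cv2) and the standard library are available. Lean on these libraries where they do the work, as an engineer would, in place of code of your own. Each camera call takes 0.05 s, during which the arm holds its last target.

## Working session

There is one attempt and no reset: what is moved stays moved. The work goes in short steps, Python scripts to look and compute and a shell command to move; the robot and the scene stay as the last step left them, time stands still between calls to the robot, and variables do not carry over. Pictures are saved under pics/ and viewed, and the job is handed in when it is done.

```bash
mkdir -p pics; ls
python3 - <<'E'
from cell import sensors, grab_frame, arm
import cv2
print(sensors.get_state(), arm.tip_reach)
for n in("side","top"):
    f=grab_frame(n); cv2.imwrite(f"pics/{n}0.png",f["color"][:,:,::-1])
    print(n,{k:v for k,v in f.items() if k!="color"})
E
```

```text
pics
{'t': 0.0, 'joint_positions': array([-1.18061202e+00,  3.00456053e-01,  1.52156974e+00, -4.60577433e-05,
        1.32070383e+00, -6.65634637e-02]), 'joint_velocities': array([-5.40049455e-04, -4.16757339e-04, -6.46584370e-04, -7.04236771e-05,
       -1.10566364e-03, -3.77187549e-04]), 'tau': array([ 9.26693829e-04, -5.31805658e+01, -3.52742279e+01,  7.08190561e-02,
        2.44070718e-02, -7.14128055e-05]), 'eef_pos': array([ 0.2424818 , -0.49339681,  0.22389937]), 'eef_rot': array([-0.68866598, -0.16048278,  0.68882664, -0.1596944 ]), 'ft_force': array([0.26072122, 0.46568228, 0.09850026]), 'ft_torque': array([ 0.03297319,  0.00494635, -0.02040915]), 'finger_gap': 0.09375712674270441} 0.019
side {'fov_y': 56.59610762543309, 'cx': 260.36023324316443, 'cy': 193.42738268920112, 'k1': -0.08086160703137724, 'R': array([[-0.99934133,  0.03582533, -0.00578404],
       [ 0.02321698,  0.50868201, -0.86064138],
       [-0.02789053, -0.86020879, -0.50917871]]), 't': array([ 0.55341527, -0.02184225,  1.00248957])}
top {'fov_y': 45.30847834297156, 'cx': 260.12139162420624, 'cy': 186.3173945350591, 'k1': -0.029176827821800175, 'R': array([[ 0.02887849, -0.99931049, -0.02333611],
       [-0.99331475, -0.0260792 , -0.11245303],
       [ 0.11176691,  0.02642757, -0.99338298]]), 't': array([0.12166161, 0.549846  , 1.10091752])}
```

View pics/side0.png

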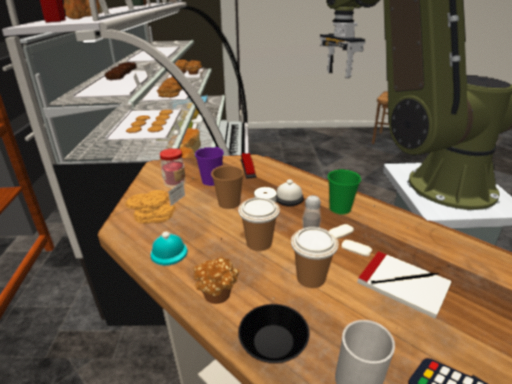

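View pics/top0.png

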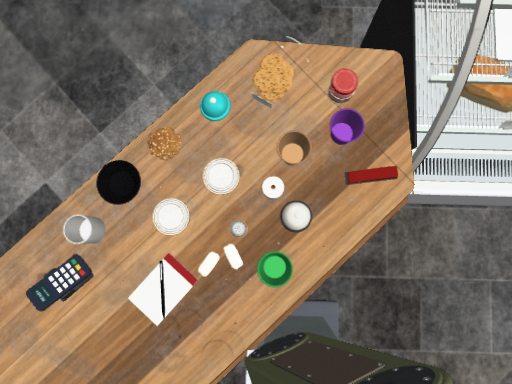

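```bash
cat > h.py <<'E'
from cell import sensors, grab_frame, arm
import numpy as np, cv2
def K(f):
    h=f["color"].shape[0]; F=h/2/np.tan(np.radians(f["fov_y"]/2)); return F
def ray(f,u,v):
    F=K(f); d=np.array([(u-f["cx"])/F,(v-f["cy"])/F]); s=d.copy()
    for _ in range(30): s=d/(1+f["k1"]*(s@s))
    R=np.array(f["R"]);t=np.array(f["t"])
    return -R.T@t, R.T@np.array([s[0],s[1],1])
def onz(f,u,v,z):
    o,d=ray(f,u,v); return o+d*(z-o[2])/d[2]
def proj(f,X):
    c=np.array(f["R"])@np.array(X)+np.array(f["t"]); s=c[:2]/c[2]; s=s*(1+f["k1"]*(s@s)); return s*K(f)+[f["cx"],f["cy"]]
E
python3 - <<'E'
from h import *
t=cv2.imread("pics/top0.png"); s=cv2.imread("pics/side0.png")
a=cv2.resize(t[120:250,240:350],None,fx=5,fy=4.6,interpolation=2)
a=cv2.resize(t[125:245,240:340],None,fx=5,fy=5,interpolation=2)
b=cv2.resize(s[150:220,200:320],None,fx=6,fy=6,interpolation=2)
cv2.imwrite("pics/ta.png",a);cv2.imwrite("pics/sa.png",b)
E
```

```text
(no output)
```

View pics/ta.png

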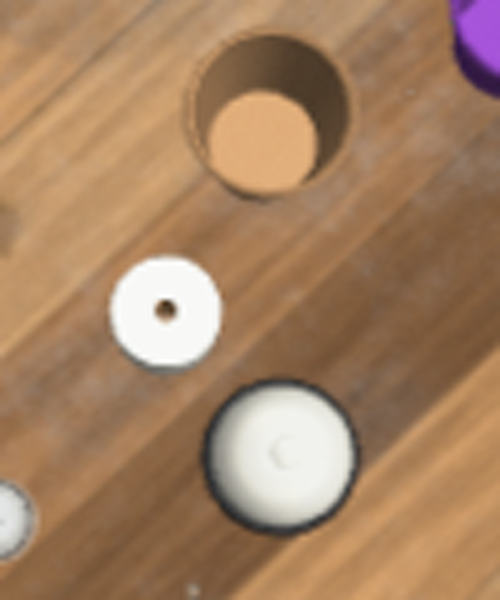

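View pics/sa.png

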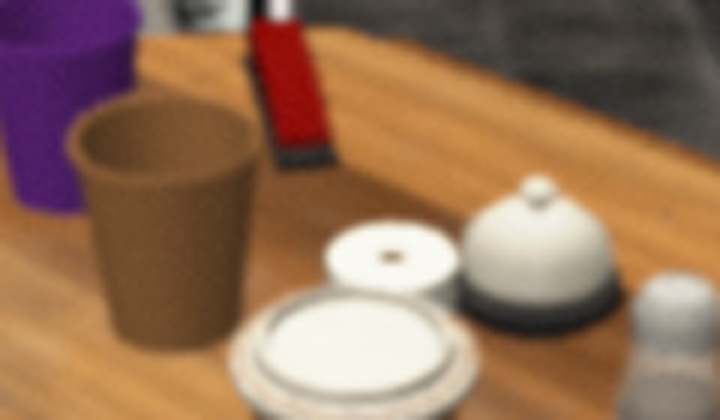

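Run:
```python
from h import *
T=grab_frame("top");S=grab_frame("side")
def tri(p,q):
    o1,d1=ray(T,*p);o2,d2=ray(S,*q)
    A=np.stack([d1,-d2],1);x=np.linalg.lstsq(A,o2-o1,rcond=None)[0]
    a=o1+d1*x[0];b=o2+d2*x[1];return (a+b)/2,np.linalg.norm(a-b)
print("button tri",tri((296.9,215.3),(289.5,181.5)), onz(T,297.0,215.4,.055), onz(S,289.5,181.5,.055), "foot",onz(T,296.3,216.3,.01))
print("cup tri",tri((293.4,147.4),(227.4,172.8)), onz(T,293.4,147.4,.092), onz(S,227.4,172.8,.092))
for n,u,v,z in[("roll",273,187.2,.057),("shaker",238.5,229,.09),("lid1",221,176,.099),("green",275,268,.09),("purple",347,126,.09),("stapler",371,175,.03),("jar",343,82,.1)]: print(n,onz(T,u,v,z))
from scipy.spatial.transform import Rotation as R
s=sensors.get_state();M=R.from_quat(s["eef_rot"]).as_matrix();print(M.round(3))
for n,p in (("bell",[0.445,-.06]),):pass
```

```text
button tri (array([0.47800044, 0.04563212, 0.05024648]), np.float64(0.0030021412499491077)) [0.47603936 0.04589043 0.055     ] [0.48055096 0.05387772 0.055     ] foot [0.47605316 0.04510062 0.01      ]
cup tri (array([0.63634673, 0.0592522 , 0.08638226]), np.float64(0.002886659977014171)) [0.6337472  0.05956073 0.092     ] [0.63702601 0.0695823  0.092     ]
roll [0.54219601 0.10505106 0.057     ]
shaker [0.4390186  0.18245588 0.09      ]
lid1 [0.56057636 0.22681603 0.099     ]
green [0.35235846 0.09569932 0.09      ]
purple [ 0.68876819 -0.06615168  0.09      ]
stapler [ 0.58181388 -0.13577845  0.03      ]
jar [ 0.79282131 -0.05444943  0.1       ]
[[-0.     0.441 -0.897]
 [ 0.001 -0.897 -0.441]
 [-1.    -0.001 -0.   ]]
```

Run:
```python
from h import *
t=cv2.imread("pics/top0.png"); s=cv2.imread("pics/side0.png")
cv2.imwrite("pics/tb.png",cv2.resize(t[0:210,340:512],None,fx=2.8,fy=2.8,interpolation=2))
cv2.imwrite("pics/sb.png",cv2.resize(s[0:200,0:280],None,fx=2.8,fy=2.8,interpolation=2))
```

```text
(no output)
```

View pics/tb.png

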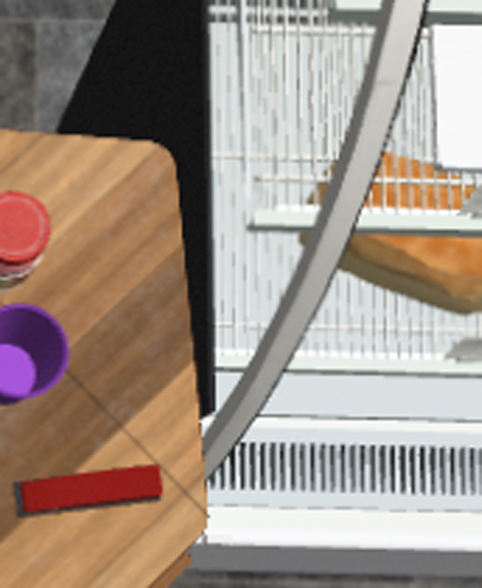

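View pics/sb.png

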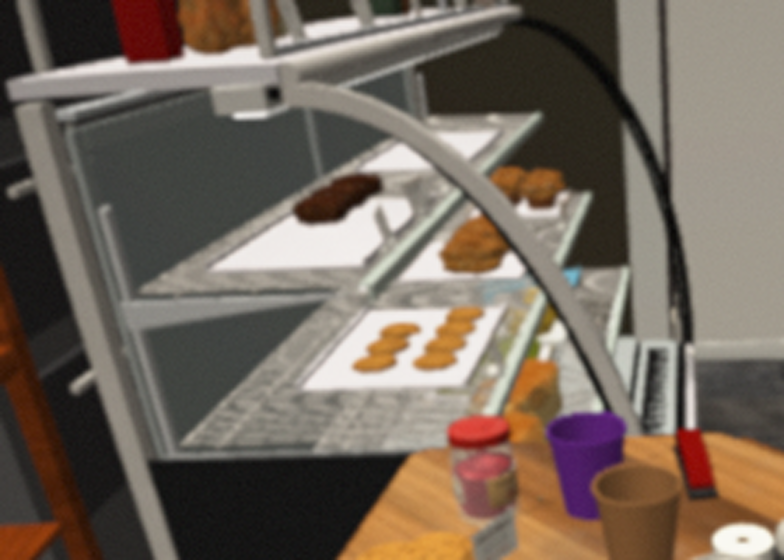

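```bash
python3 -m crank '[0,-0.75,-0.7,0,0,0,1, 0,-0.75,-0.7,0,0,0,1, 0,-0.75,-0.7,0,0,0,1, 0,-0.75,-0.7,0,0,0,1, 0,-0.75,-0.7,0,0,0,1, 0,-0.75,-0.7,0,0,0,1, 0,-0.75,-0.7,0,0,0,1, 0,-0.75,-0.7,0,0,0,1, 0,-0.75,-0.7,0,0,0,1, 0,-0.75,-0.7,0,0,0,1]'
cat > w.py <<'E'
from h import *
import sys
from scipy.spatial.transform import Rotation as R
s=sensors.get_state();M=R.from_quat(s["eef_rot"]).as_matrix()
tgt=np.array([float(a) for a in sys.argv[1:4]])
print(s["t"],s["eef_pos"].round(4),"F",s["ft_force"].round(2),"gap",round(s["finger_gap"],4),"j",s["joint_positions"].round(2));print("xaxis",M[:,0].round(4),"units",(M.T@(tgt-s["eef_pos"])/0.03).round(3))
E
python3 w.py 0.477 0.0455 0.15
```

```text
t: 1.2
eef_pos: [0.3319, -0.1978, 0.2245]
eef_rot: [0.689, 0.16, -0.689, 0.16]
ft_force: [0.2, -0.1, -0.5]
finger_gap: 0.0176
1.2 [ 0.3319 -0.1978  0.2245] F [ 0.23 -0.15 -0.46] gap 0.0176 j [-0.63 -0.08  1.94  0.    1.28  0.48]
xaxis [ 1.e-04 -1.e-04 -1.e+00] units [ 2.483 -5.147 -7.917]
```

```bash
python3 -m crank '[0.2,-0.5,-0.8,0,0,0,1, 0.2,-0.5,-0.8,0,0,0,1, 0.2,-0.5,-0.8,0,0,0,1, 0.2,-0.5,-0.8,0,0,0,1, 0.2,-0.5,-0.8,0,0,0,1, 0.3,-0.5,-0.8,0,0,0,1, 0.3,-0.5,-0.8,0,0,0,1, 0.3,-0.5,-0.8,0,0,0,1, 0.3,-0.5,-0.8,0,0,0,1, 0.3,-0.65,-0.72,0,0,0,1, 0,0,0,0,0,0,1]' 
python3 w.py 0.477 0.0455 0.10
python3 - <<'E'
from h import *
s=sensors.get_state()
tip=s["eef_pos"]-[0,0,.019]
for n in("side","top"):
    f=grab_frame(n); c=f["color"][:,:,::-1].copy()
    p=proj(f,tip);q=proj(f,s["eef_pos"]); print(n,p,q)
    x,y=int(p[0]),int(p[1]); x0,y0=x-50,y-40
    b=cv2.resize(c[y0:y0+90,x0:x0+100],None,fx=6,fy=6,interpolation=2)
    for P in(p,q): cv2.circle(b,tuple(int(v) for v in ((P-[x0,y0]+.5)*6)),3,(0,0,255),-1)
    print(x0,y0); cv2.imwrite(f"pics/{n}1.png",b)
E
```

```text
t: 2.3
eef_pos: [0.477, 0.0466, 0.1481]
eef_rot: [-0.688, -0.161, 0.689, -0.161]
ft_force: [0.3, 0.2, -0.1]
finger_gap: 0.0005
2.3 [0.477  0.0466 0.1481] F [ 0.33  0.25 -0.05] gap 0.0005 j [0.02 0.23 1.8  0.   1.11 1.13]
xaxis [-2.e-03  3.e-04 -1.e+00] units [1.604 0.034 0.014]
side [291.64733022 153.84864281] [291.93624357 146.76560383]
241 113
top [298.56496382 213.30294751] [299.08226895 212.83354151]
248 173
```

View pics/side1.png

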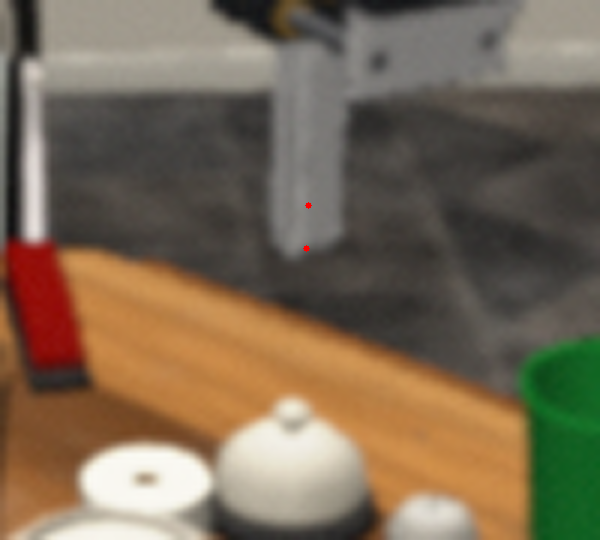

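View pics/top1.png

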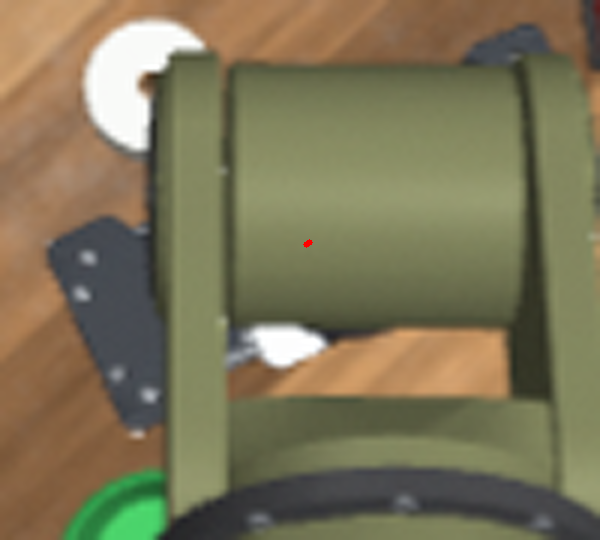

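```bash
python3 -m crank '[0.4,0.02,-0.02,0,0,0,1, 0.5,0.02,-0.02,0,0,0,1, 0.5,0,0,0,0,0,1, 0.5,0,0,0,0,0,1, 0.3,0,0,0,0,0,1, 0,0,0,0,0,0,1]' 
python3 w.py 0.4785 0.046 0.073
python3 - <<'E'
from h import *
s=sensors.get_state()
f=grab_frame("side"); c=f["color"][:,:,::-1].copy()
cv2.imwrite("pics/side2.png",cv2.resize(c[130:220,240:340],None,fx=6,fy=6,interpolation=2))
E
```

```text
t: 3.0
eef_pos: [0.4778, 0.0433, 0.0824]
eef_rot: [-0.688, -0.16, 0.689, -0.16]
ft_force: [1.2, -0.2, 1.1]
finger_gap: 0.0004
3.0 [0.4778 0.0433 0.0824] F [ 1.19 -0.19  1.08] gap 0.0004 j [ 0.01  0.32  1.86 -0.    0.96  1.13]
xaxis [-1.9e-03 -1.0e-04 -1.0e+00] units [ 0.312 -0.072 -0.06 ]
```

View pics/side2.png

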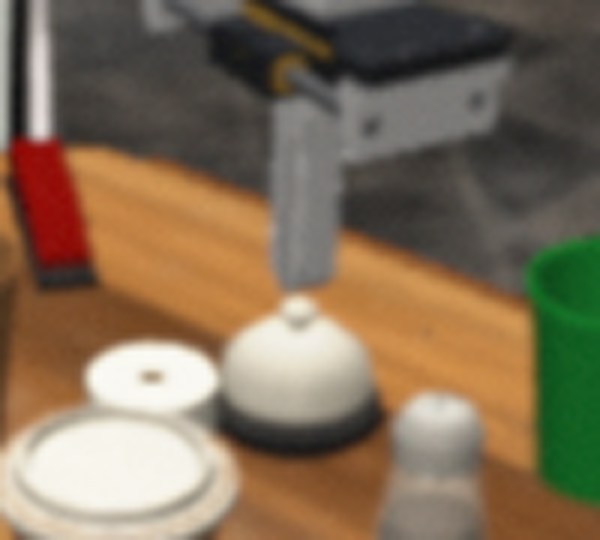

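```bash
python3 -m crank '[0,-0.05,-0.09,0,0,0,1, 0.1,0,0,0,0,0,1, 0,0,0,0,0,0,1]' 
python3 w.py 0.4795 0.046 0.073
```

```text
t: 3.35
eef_pos: [0.4803, 0.0465, 0.0805]
eef_rot: [0.689, 0.16, -0.689, 0.16]
ft_force: [-0.1, -0.6, -0.1]
finger_gap: 0.0004
3.35 [0.4803 0.0465 0.0805] F [-0.11 -0.62 -0.12] gap 0.0004 j [0.02 0.33 1.85 0.   0.96 1.13]
xaxis [ 3.e-04  0.e+00 -1.e+00] units [0.249 0.002 0.032]
```

```bash
python3 -m crank '[0.1,0,0,0,0,0,1, 0.05,0,0,0,0,0,1, 0,0,0,0,0,0,1]' 
python3 w.py 0.4795 0.046 0.073;python3 -m crank '[0.05,0,0,0,0,0,1, 0.05,0,0,0,0,0,1, 0,0,0,0,0,0,1]'
```

```text
t: 3.65
eef_pos: [0.4803, 0.0464, 0.0759]
eef_rot: [0.689, 0.16, -0.689, 0.16]
ft_force: [0.8, 0.9, 1.5]
finger_gap: 0.0005
3.65 [0.4803 0.0464 0.0759] F [0.82 0.89 1.53] gap 0.0005 j [0.02 0.34 1.85 0.   0.95 1.13]
xaxis [ 1.e-04  0.e+00 -1.e+00] units [0.096 0.    0.031]
t: 3.95
eef_pos: [0.4804, 0.0464, 0.0731]
eef_rot: [0.689, 0.16, -0.689, 0.16]
ft_force: [-2.0, 0.4, 6.6]
finger_gap: 0.0002
```

Contact confirmed (about 2 N/mm). Press on to bottom.

```bash
python3 -m crank '[0.05,0,0,0,0,0,1, 0,0,0,0,0,0,1]'; python3 -m crank '[0.03,0,0,0,0,0,1, 0,0,0,0,0,0,1]'
python3 - <<'E'
from h import *
f=grab_frame("side"); c=f["color"][:,:,::-1].copy()
cv2.imwrite("pics/side3.png",cv2.resize(c[130:220,240:340],None,fx=6,fy=6,interpolation=2))
E
```

```text
t: 4.15
eef_pos: [0.4805, 0.0464, 0.0726]
eef_rot: [0.689, 0.16, -0.689, 0.16]
ft_force: [-8.0, 0.6, 18.5]
finger_gap: 0.0003
t: 4.35
eef_pos: [0.4806, 0.0464, 0.0724]
eef_rot: [0.689, 0.16, -0.688, 0.16]
ft_force: [-12.6, 0.9, 30.3]
finger_gap: 0.0003
```

View pics/side3.png

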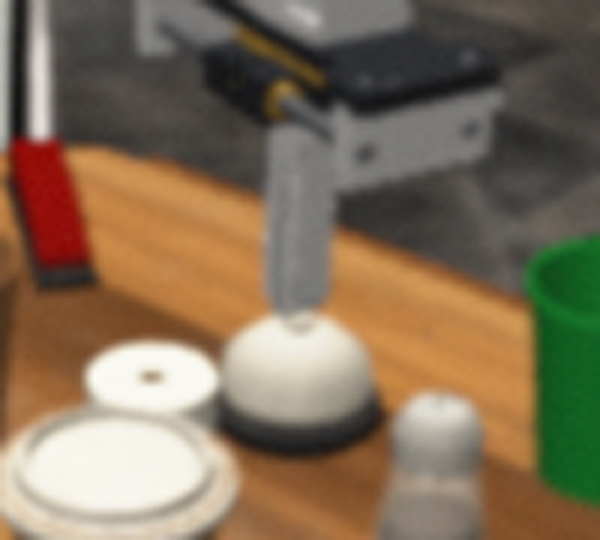

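```bash
python3 -m crank '[-0.1,0,0,0,0,0,1, -0.2,0,0,0,0,0,1, -0.6,0,0,0,0,0,1, -0.9,0,0,0,0,0,1, -0.9,0,0,0,0,0,1, -0.9,0,0,0,0,0,1, -0.2,0,0,0,0,0,1, 0,0,0,0,0,0,1]'; 
python3 w.py 0.638 0.0595 0.17
python3 - <<'E'
from h import *
f=grab_frame("side"); c=f["color"][:,:,::-1].copy()
cv2.imwrite("pics/side4.png",cv2.resize(c[130:220,240:340],None,fx=6,fy=6,interpolation=2))
E
```

```text
t: 5.2
eef_pos: [0.4804, 0.0464, 0.1848]
eef_rot: [0.689, 0.16, -0.688, 0.16]
ft_force: [-0.0, -1.2, -1.3]
finger_gap: 0.0003
5.2 [0.4804 0.0464 0.1848] F [-0.   -1.16 -1.34] gap 0.0003 j [ 0.02  0.19  1.76 -0.    1.2   1.13]
xaxis [ 0.0012 -0.     -1.    ] units [ 0.499  1.924 -4.906]
```

View pics/side4.png

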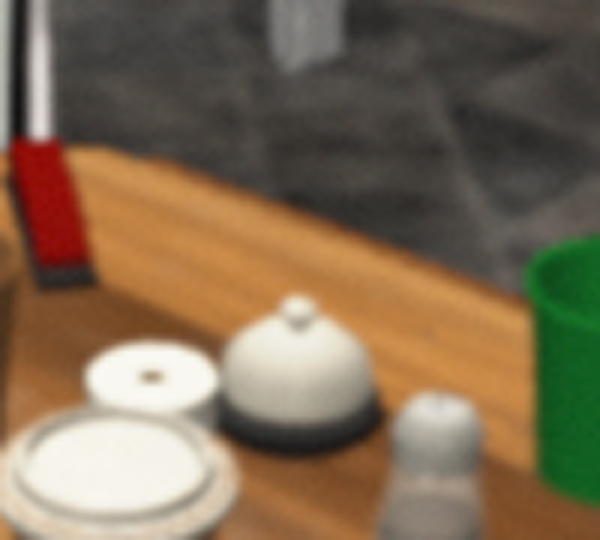

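The button is back up and the bell is unmoved at (299,310–450 in the crop). Now over to the cup.

```bash
python3 -m crank '[0,0.24,-0.6,0,0,0,1, 0,0.24,-0.6,0,0,0,1, 0,0.24,-0.6,0,0,0,1, 0,0.24,-0.6,0,0,0,1, 0,0.24,-0.6,0,0,0,1, 0,0.24,-0.6,0,0,0,1, 0,0.24,-0.65,0,0,0,1, 0.2,0.24,-0.65,0,0,0,1, 0.3,0,0,0,0,0,1, 0,0,0,0,0,0,1]'; 
python3 w.py 0.638 0.0595 0.146
python3 - <<'E'
from h import *
s=sensors.get_state();print(s["eef_pos"])
f=grab_frame("side"); c=f["color"][:,:,::-1].copy()
tip=s["eef_pos"]-[0,0,.019]; x0,y0=180,120
b=cv2.resize(c[y0:y0+100,x0:x0+120],None,fx=6,fy=6,interpolation=2)
for P in(tip,[.638,.0595,.092]): cv2.circle(b,tuple(int(v) for v in ((proj(f,P)-[x0,y0]+.5)*6)),3,(0,0,255),-1)
cv2.imwrite("pics/side5.png",b)
cv2.imwrite("pics/top5.png",grab_frame("top")["color"][:,:,::-1])
E
```

```text
t: 6.25
eef_pos: [0.6364, 0.0595, 0.1661]
eef_rot: [-0.687, -0.16, 0.691, -0.16]
ft_force: [-0.4, -0.1, -0.8]
finger_gap: 0.0002
6.25 [0.6364 0.0595 0.1661] F [-0.38 -0.07 -0.77] gap 0.0002 j [ 0.04  0.55  1.31 -0.    1.29  1.15]
xaxis [-5.1e-03 -2.0e-04 -1.0e+00] units [ 0.669  0.024 -0.052]
[0.63638838 0.05947812 0.16608943]
```

View pics/side5.png

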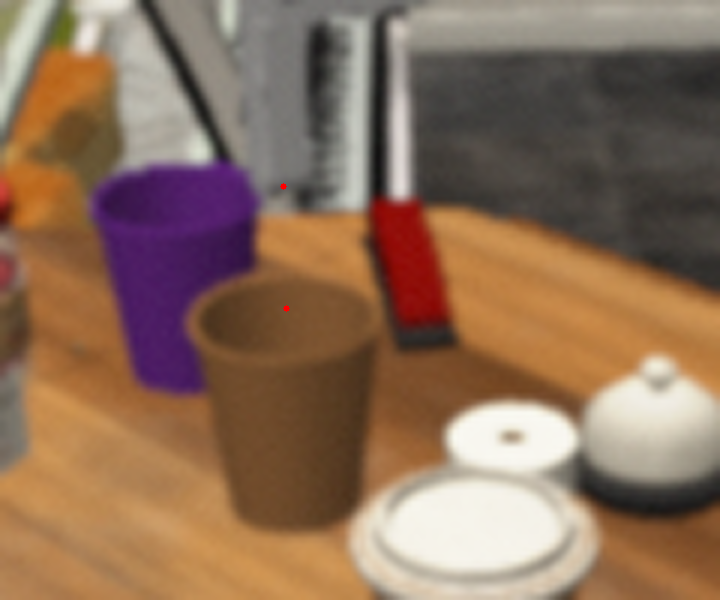

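View pics/top5.png

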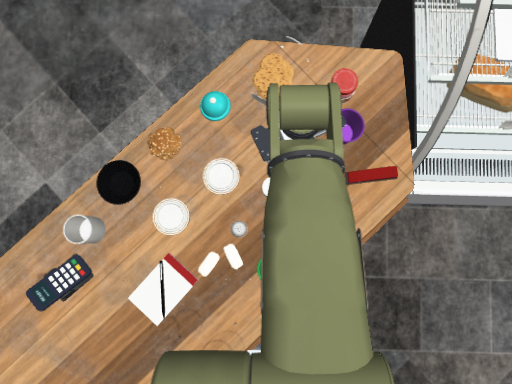

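```bash
python3 -m crank '[0.3,-0.01,-0.04,0,0,0,1, 0.35,-0.01,-0.04,0,0,0,1, 0,0,0,0,0,0,1, 0,0,0,0,0,0,1]'; 
python3 w.py 0.638 0.061 0.146
python3 - <<'E'
from h import *
s=sensors.get_state();print(s["eef_pos"])
f=grab_frame("side"); c=f["color"][:,:,::-1].copy()
x0,y0=180,120
b=cv2.resize(c[y0:y0+100,x0:x0+120],None,fx=6,fy=6,interpolation=2)
cv2.imwrite("pics/side6.png",b)
E
```

```text
t: 6.75
eef_pos: [0.6393, 0.0612, 0.1498]
eef_rot: [-0.689, -0.16, 0.689, -0.16]
ft_force: [0.0, -0.3, -0.0]
finger_gap: 0.0003
6.75 [0.6393 0.0612 0.1498] F [ 0.03 -0.35 -0.  ] gap 0.0003 j [ 0.04  0.57  1.32 -0.    1.26  1.15]
xaxis [-6.e-04 -0.e+00 -1.e+00] units [ 0.125 -0.015  0.042]
[0.63931655 0.06115087 0.14975805]
```

View pics/side6.png

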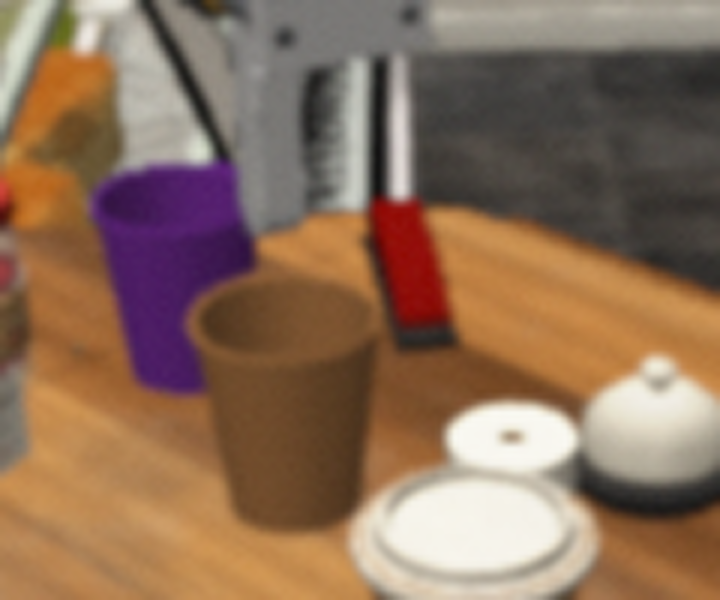

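```bash
python3 -m crank '[0.25,-0.13,0.05,0,0,0,1, 0,0,0,0,0,0,1, 0,0,0,0,0,0,1]'; 
python3 w.py 0.636 0.064 0.142
python3 -m crank '[0,0,0,0,0,0,1, 0,0,0,0,0,0,1, 0,0,0,0,0,0,1, 0,0,0,0,0,0,1, 0,0,0,0,0,0,1, 0,0,0,0,0,0,1, 0,0,0,0,0,0,1, 0,0,0,0,0,0,1, 0,0,0,0,0,0,1, 0,0,0,0,0,0,1, 0,0,0,0,0,0,1, 0,0,0,0,0,0,1]'
python3 -m crank '[0,0,0,0,0,0,1, 0,0,0,0,0,0,1, 0,0,0,0,0,0,1, 0,0,0,0,0,0,1, 0,0,0,0,0,0,1, 0,0,0,0,0,0,1, 0,0,0,0,0,0,1, 0,0,0,0,0,0,1, 0,0,0,0,0,0,1, 0,0,0,0,0,0,1, 0,0,0,0,0,0,1, 0,0,0,0,0,0,1]'
python3 -m crank '[0,0,0,0,0,0,1, 0,0,0,0,0,0,1, 0,0,0,0,0,0,1, 0,0,0,0,0,0,1, 0,0,0,0,0,0,1, 0,0,0,0,0,0,1]'
python3 - <<'E'
from h import *
f=grab_frame("side"); c=f["color"][:,:,::-1].copy()
x0,y0=180,120
cv2.imwrite("pics/side7.png",cv2.resize(c[y0:y0+100,x0:x0+120],None,fx=6,fy=6,interpolation=2))
E
```

```text
t: 7.1
eef_pos: [0.6363, 0.0641, 0.1424]
eef_rot: [-0.689, -0.16, 0.689, -0.16]
ft_force: [0.3, 0.5, -0.1]
finger_gap: -0.0
7.1 [0.6363 0.0641 0.1424] F [ 0.27  0.54 -0.07] gap -0.0 j [0.04 0.57 1.33 0.   1.24 1.16]
xaxis [-3.e-04 -0.e+00 -1.e+00] units [ 0.015 -0.001  0.01 ]
t: 8.3
eef_pos: [0.6364, 0.064, 0.1426]
eef_rot: [0.689, 0.16, -0.689, 0.16]
ft_force: [0.7, 0.1, -0.8]
finger_gap: 0.0005
t: 9.5
eef_pos: [0.6364, 0.064, 0.1426]
eef_rot: [-0.689, -0.16, 0.689, -0.16]
ft_force: [0.0, -1.3, -0.0]
finger_gap: 0.0004
t: 10.1
eef_pos: [0.6364, 0.064, 0.1426]
eef_rot: [0.689, 0.16, -0.689, 0.16]
ft_force: [0.4, -0.5, 0.0]
finger_gap: 0.0004
```

View pics/side7.png

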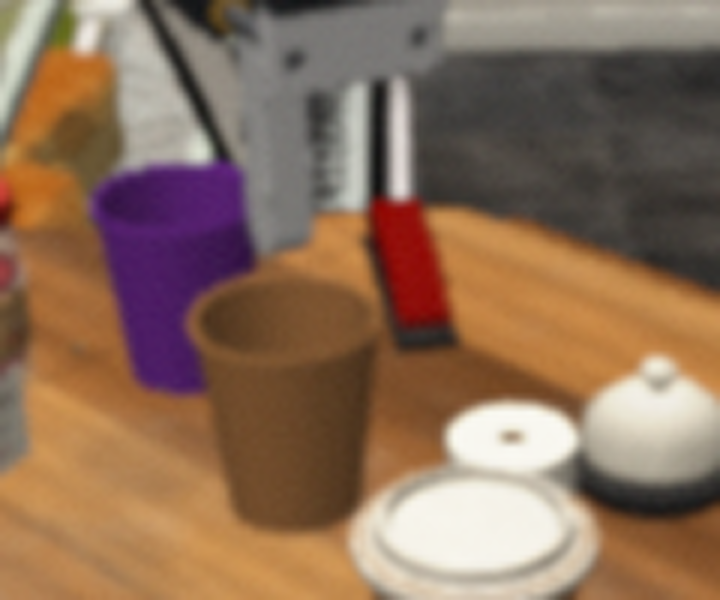

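The fingertips stand over the cup mouth (tip about (280,240) in the crop, rim centre about (284,315)). The cup, roll and bell have not moved. Handing in.

```bash
python3 -c "
from cell import arm; print(arm.hand_in())"
```

```text
the job is handed in; nothing more can be done
None
```

I rang the bell, then pointed at the open brown cup, and handed the job in at about 10 s of the 40 s allowed.

- **Bell:** I pressed the button with closed fingertips. The force rose at about 2 N per mm, then sharply to 30 N, which shows the button was right down. After I lifted off, the picture showed the button back up and the bell where it had been.
- **Pointing:** The fingertips are about 3 cm above the middle of the open cup's mouth. They stayed there for about 3 s before I handed in and are still there. The wrist force was around zero (sensor noise), so the robot is touching nothing.
- **Other objects:** The last side picture shows the open cup, the purple cup, the till roll and the bell where they were. I did not take a last picture of the rest.
- **Disagreement:** The two cameras put the cup's centre several millimetres apart, mostly in y (about 4–9 mm). I aimed in between, so the pointing may be off-centre by about 5 mm. The top camera could not check it because the arm was in the way.

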